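Take the backlash out of a hand-cranked vial carousel

TASK

The gears of this hand-cranked vial carousel have too much free play. Rock the crank by its knob, first clockwise (seen from above) until the teeth take up and you feel resistance, then anticlockwise until they take up again, to measure how far the knob swings freely, and never force it so far that the carousel is turned off its station. Then push the crank's sliding bracket by its upright end plate toward the carousel until about 5 mm of free swing is left at the knob, neither slack nor tight, check it by rocking the crank clockwise and then anticlockwise against the teeth once more, and let go.

Things in the scene. Friction and masses are not known exactly. Their poses are not given: they have to be found in the camera images.
- crank (a joint): angle of the crank about its upright shaft, rad, positive anticlockwise seen from above; arm 80 mm from shaft to knob, pointing roughly straight away from the carousel. Turns very easily (under 0.5 N at the knob) within the gears' free play; at either end of the play the pinion bears on the wheel and the knob resists: about 9 N there would turn the carousel. Zero is no special mark
- knob (a point): middle of the black round crank knob: upright, 20 mm thick, 40 mm tall (20 mm above and below this point), top 153 mm above the worktop, with free space round it
- crank_axis (a point): point on the axis of the crank shaft, at the top of the small 12-tooth steel pinion (pitch radius 30 mm, tips 35 mm), 62 mm above the worktop
- pinion_gap (a point): middle of the pinion's tooth gap that faces the carousel, 30 mm from the shaft; one tooth of the wheel stands in this gap. In the frame of gear_wheel its x is positive when the crank is at the clockwise end of the play, negative at the anticlockwise end
- pinion: the 12-tooth steel pinion on the crank shaft, 18 mm thick; origin on the shaft axis at its underside; turns with the crank
- crank_bracket (a joint): travel of the grey sliding bracket (74 x 190 mm, carries crank and pinion), m, positive toward the carousel, 11 mm from stop to stop. Stays where it is left; moving it takes about 7 N. Each 1 mm toward the carousel takes about 2.7 mm off the free swing at the knob (3 mm while very slack, 2.5 mm near 5 mm) until the gears bind. Where the play vanishes differs each time
- end_plate (a point): centre, 13 mm below the top edge, of the outer face (the face turned away from the carousel) of the bracket's upright end plate: 60 mm wide, 8 mm thick, top 118 mm above the worktop, 140 mm from the crank shaft and square to the line from crank shaft to carousel axis
- carousel (a joint): angle of the carousel, rad, positive anticlockwise seen from above, 0 at its station at the start; held by a brake of 2 N m
- carousel_axis (a point): centre of the carousel on the top of its gear wheel, 62 mm above the worktop. The bracket slides along the level line from crank_axis to this point
- gear_wheel: white 34-tooth gear wheel (180 mm over the tooth tips, pitch radius 85 mm, 18 mm thick) of the carousel; origin on its axis at its underside, x square to the line to the crank shaft. Above it turns a white deck with five vials, 96 mm high over the worktop
- drive_base: aluminium base plate, 130 x 350 mm, screwed down; origin near its middle on the worktop; its y axis runs from the crank to the carousel
- carousel_bearing: steel bearing flange under the carousel, fixed on the base plate; origin on the carousel axis, 18 mm above the worktop
- petri: bystander: closed petri dish, 64 mm across, 14 mm high, origin under its centre
- blood_tube: bystander: capped blood tube lying down, 84 mm long, 16 mm thick
- marker: bystander: marker pen lying down, 135 mm long, 16 mm thick

How it is judged:
By the outcome, as a careful person would: the job done as asked, in the order asked, and still so for the second after the job is handed in, with the robot touching nothing.
It also fails if it takes over 69 s, if anything falls off the work surface, if the arm or the gripper's body presses on something with over 40 N, if the wrist force passes 120 N, or if a joint passes its speed limit or range.

ROBOT

A 7-joint arm with a two-finger parallel gripper is mounted at the origin on a cart in front of the work surface, level with it; the furniture and walls round the work are solid. World frame = base frame: x ahead of the robot, y to its left, z up, the work surface at z = 0. Lengths are in m, angles in rad, forces in N, time in s.
With the tool pointing down it reaches from about 0.4 to 0.875 m from the base axis. Payload 6.5 kg.
Tool frame: the origin (TCP) lies on the centre line of the jaws, within the pads' length; the fingertips stand 17 mm ahead of it and the grasp point (between the pads) lies 2 mm behind it; z points along the fingers, y is the line along which they close (so a half turn about z gives the same grasp; the last joint's range is limited). The gripper opens to 88 mm and grips with 3 to 60 N. Pads are 18 mm wide; open, the fingers measure 123 mm over their backs; the gripper's body (75 mm by 187 mm) begins 45 mm behind the grasp point.
Start: joints at [1.116, 0.536, -0.004, 1.538, 0.003, 1.067, -0.071], TCP at [0.246, -0.601, 0.256] pointing down, gripper open.
Joint ranges: [-2.7, 2.7], [-0.37, 2.16], [-1.27, 1.26], [0.24, 2.4], [-1.31, 4.45], [0.19, 1.91], [-2.76, 2.76]. Speed limits (rad/s): [2.39, 2.39, 3.14, 3.14, 3.14, 3.14, 3.14].

INTERFACE

Orientations are given as a rotation vector (axis times angle).
In Python, from plant import ctrl, vision gives the robot as it stands (ctrl), with the cameras (vision).
- The arm moves only by the shell command python3 steer.py 'ROWS' [FORCE]. ROWS is rows parted by semicolons, their numbers by spaces, 1 to 8 of them, each of 5 numbers: the opening from 0.0 (shut) to 1.0 (fully open), then dx, dy, dz in m, then a turn about the tool's z in rad; each row is the pose to reach, as a shift and turn from the pose commanded when the command began, along the tool's axes at that moment; what a row does not reach only later rows make up. A row lasts 1/10 s, in which the tool goes at most 0.05 m and 0.15 rad, less where a joint would pass 70% of its speed; a pose out of reach is approached as far as the arm can. The fingers move at their own pace and stop on an object; FORCE is the grip in N (left out, the last holds). Time passes only in rows, so rows that do not move let the fingers close. It prints the time, the measured TCP pose, the force, the opening and the grip force at its end.
- ctrl.get_state(): the state, without advancing time (a new reading comes with each control period).
- vision.get_image(name): name is "scene" or "top" or "wrist"; returns the picture (420x560x3 uint8, red, green, blue); there is no depth.
- vision.camera_params(name): a dict with "fov_y" (degrees; the focal length in pixels is half the picture's height over the tangent of half this angle, whatever the lens; pixels are square), "cx", "cy" (the principal point, pixels), "k1" (the pictures are not rectified: a ray, as slopes to the right and down, at radius r is drawn at 1 + k1 r^2 times it, then the intrinsics apply), "origin" and "rotation" of the camera in the world; the wrist camera has in their place "hand_eye" (4x4, takes a point from camera to tool coordinates, whose origin is the TCP and whose axes are the flange's). Camera axes: x right, y down, z forward; pixel columns grow to the right and rows downward; lengths in m; the calibration is good to about 2 mm. A picture is of the moment at which its call begins: read the wrist's pose just before it. camera_params takes no time and is no camera call.
- ctrl.finish_job(): hands the job in; it is judged then, once.
The state is a dict: "time": time; "q": joint angles; "qd": joint speeds; "joint_efforts": joint torques, N m; "ee_pos": TCP position; "tcp_rot": TCP orientation; "contact_force": force on the tool from outside, world axes, zero at the start; "torque": the same for the moment, N m; "gripper_width": opening from 0.0 (shut) to 1.0 (fully open); "gripper_force": force on a finger pad.
Only numpy, scipy, OpenCV 4.12 (cv2) and the standard library are available. Lean on these libraries where they do the work, as an engineer would, in place of code of your own. Each camera call takes 0.05 s, during which the arm holds its last target. There are 200 camera calls.

## Working session

There is one attempt and no reset: what is moved stays moved. The work goes in short steps, Python scripts to look and compute and a shell command to move; the robot and the scene stay as the last step left them, time stands still between calls to the robot, and variables do not carry over. Pictures are saved under pics/ and viewed, at most 10 in all, crops included, and the job is handed in when it is done.

```bash
ls; mkdir -p pics
cat > h.py <<'E'
import numpy as np, cv2, sys
from plant import ctrl, vision
from scipy.spatial.transform import Rotation as R
def grab(n,f):
    s=ctrl.get_state(); im=vision.get_image(n); cv2.imwrite(f'pics/{f}.png',im[:,:,::-1]); return s,im
def cam(n,s=None):
    p=vision.camera_params(n)
    if 'hand_eye' in p:
        H=np.array(p['hand_eye']);T=np.eye(4);T[:3,:3]=R.from_rotvec(s['tcp_rot']).as_matrix();T[:3,3]=s['ee_pos'];W=T@H;o,M=W[:3,3],W[:3,:3]
    else: o,M=np.array(p['origin']),np.array(p['rotation'])
    f=210/np.tan(np.radians(p['fov_y'])/2)
    return p,o,M,f
def ray(c,u,v):
    p,o,M,f=c; d=np.array([(u-p['cx'])/f,(v-p['cy'])/f]); x=d.copy()
    for _ in range(30): x=d/(1+p['k1']*(x@x))
    r=M@np.array([x[0],x[1],1]); return o,r/np.linalg.norm(r)
def onz(c,u,v,z):
    o,r=ray(c,u,v); return o+r*(z-o[2])/r[2]
def tri(a,b):
    A=np.zeros((3,3));y=np.zeros(3)
    for o,r in (a,b):
        P=np.eye(3)-np.outer(r,r);A+=P;y+=P@o
    return np.linalg.solve(A,y)
E
python3 - <<'E'
from h import *
for n in('scene','top','wrist'):
    s,im=grab(n,n+'0'); p,o,M,f=cam(n,s); print(n,o.round(3),M.round(2).tolist(),f,p['k1'])
print(s)
E
```

```text
pics
plant.py
steer.py
scene [-0.15   0.897  0.631] [-0.8, 2.27, -1.4] 390.94744698588784 -0.01990848314180584
top [0.396 0.087 1.052] [-2.18, 2.16, -0.16] 411.6974355766164 -0.11643370591779503
wrist [ 0.324 -0.57   0.384] [[0.38, -0.88, -0.3], [-0.93, -0.36, -0.12], [-0.0, 0.32, -0.95]] 337.4070630346352 -0.035919946855919274
{'time': 0.1, 'q': array([ 1.11580044,  0.53710758, -0.00442939,  1.53875543,  0.00262526,
        1.06730194, -0.07121646]), 'qd': array([-1.24253906e-03, -2.79959562e-03,  1.00782334e-03, -1.82249459e-03,
        4.87115565e-04, -8.63266612e-04, -8.33851375e-05]), 'joint_efforts': array([ 1.75440087e-03, -5.72084713e+01,  9.93578397e-01, -2.52228659e+01,
       -5.62056934e-02,  1.34519034e-02,  7.61064086e-06]), 'ee_pos': array([ 0.24617832, -0.60101233,  0.254923  ]), 'tcp_rot': array([-3.08092485e+00, -6.06681033e-01,  6.92950321e-04]), 'contact_force': array([ 0.3612796 , -0.00435231, -0.44337291]), 'torque': array([-0.00395296,  0.0127649 ,  0.02772492]), 'gripper_force': 0.0, 'gripper_width': 1.0016172738811902}
```

```bash
sed -i "s/np.array(p\['rotation'\])$/R.from_rotvec(p['rotation']).as_matrix()/" h.py; python3 -c "
import cv2,numpy as np
a=[cv2.imread(f'pics/{n}0.png') for n in('scene','top')]
cv2.imwrite('pics/s0.png',cv2.resize(a[0],(800,600)));cv2.imwrite('pics/t0.png',cv2.resize(a[1],(800,600)))"
```

```text
(no output)
```

View pics/s0.png

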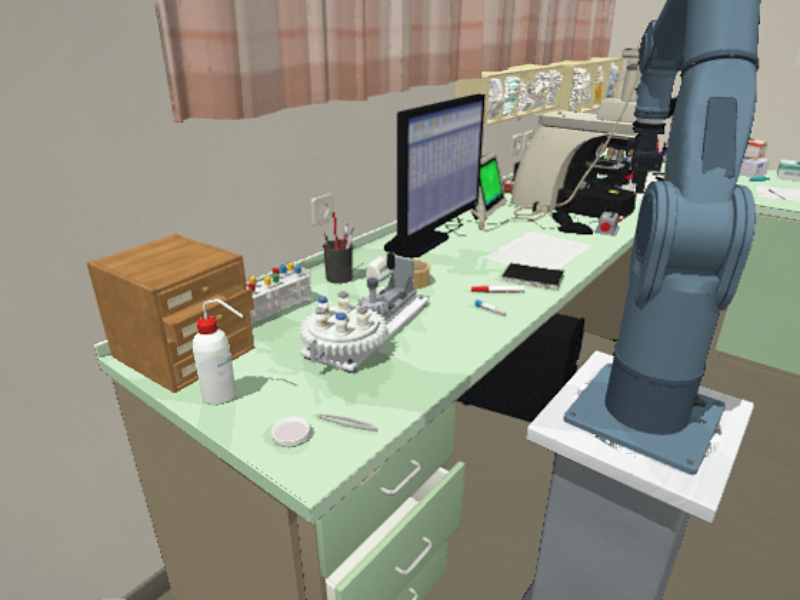

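View pics/t0.png

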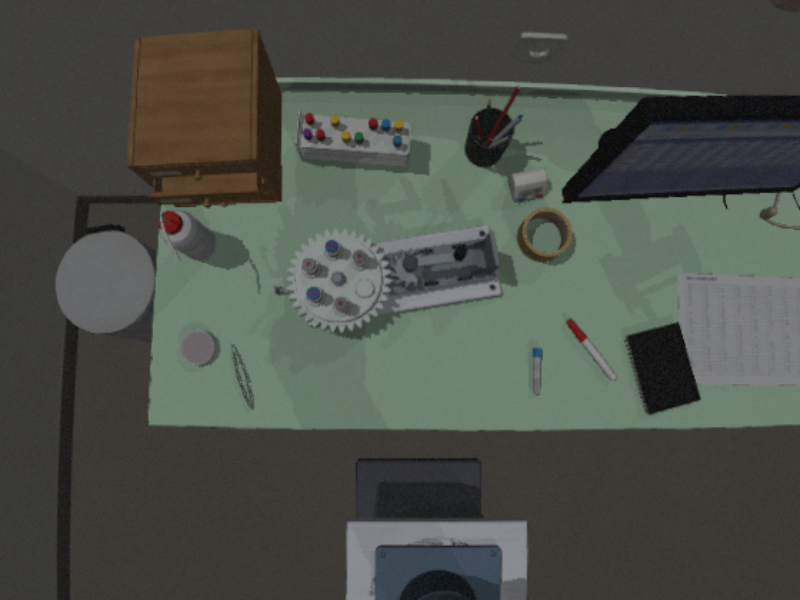

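The scene view shows the carousel nearest, crank and end plate behind it. In the top view (800x600), the carousel hub is at (338,279), the shaft is near (410,265), the knob near (461,253) and the end plate near (493,260). Only the drive stands in this area; the marker and tube are at (590,350) and (537,370).

Run:
```python
from h import *
im=cv2.imread('pics/top0.png');c=cam('top')
for n,u,v,z in(('hub',338,279,.096),('knob',461,253,.153),('plate',495,262,.118),('shaft',410,265,.1)): print(n,onz(c,u*.7,v*.7,z).round(4))
cv2.imwrite('pics/crop.png',cv2.convertScaleAbs(cv2.resize(im[140:230,190:365],(800,411),interpolation=cv2.INTER_CUBIC),alpha=1.8))
s=ctrl.get_state();print(R.from_rotvec(s['tcp_rot']).as_matrix().round(3))
```

```text
hub [0.56   0.1727 0.096 ]
knob [ 0.594  -0.0235  0.153 ]
plate [ 0.5876 -0.0834  0.118 ]
shaft [0.5842 0.0545 0.1   ]
[[ 0.925  0.379 -0.001]
 [ 0.379 -0.925  0.001]
 [-0.    -0.001 -1.   ]]
```

View pics/crop.png

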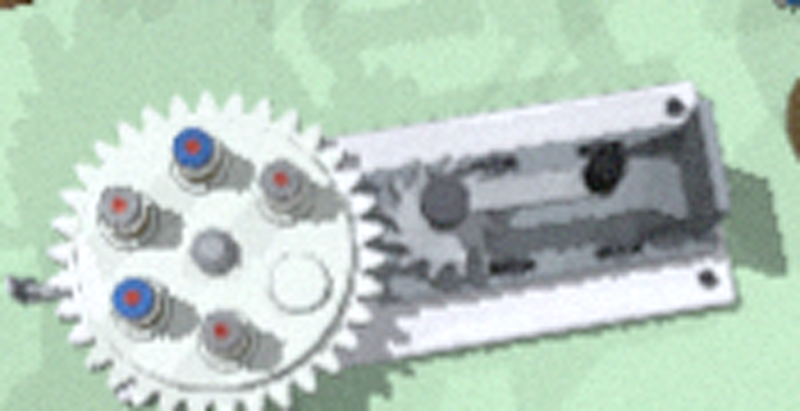

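The crop shows the shaft at (445,200), the knob at (603,170) and the end plate's top along x≈715. The base edges run about 10.8° off world y. I'll move above the knob, with tool x along the push direction.

```bash
T="1 0.544 -0.394 -0.045 -1.38"; python3 steer.py '1 0.544 -0.394 -0.045 -1.38;1 0.544 -0.394 -0.045 -1.38;1 0.544 -0.394 -0.045 -1.38;1 0.544 -0.394 -0.045 -1.38;1 0.544 -0.394 -0.045 -1.38;1 0.544 -0.394 -0.045 -1.38;1 0.544 -0.394 -0.045 -1.38;1 0.544 -0.394 -0.045 -1.38'
python3 - <<'E'
from h import *
s=ctrl.get_state();M=R.from_rotvec(s['tcp_rot']).as_matrix();p=s['ee_pos']
print(M.round(3),p)
d=M.T@(np.array([.60,-.03,.30])-p); a=np.arctan2(M[1,0],M[0,0]);print(d.round(4),-(np.radians(101)-a))
E
```

```text
time: 0.95
ee_pos: [0.4573, -0.2605, 0.2826]
tcp_rot: [2.194, 2.248, -0.0]
contact_force: [1.1, -0.4, -0.3]
gripper_width: 1.0
gripper_force: 0.0
[[-0.024  1.    -0.   ]
 [ 1.     0.024 -0.   ]
 [-0.    -0.    -1.   ]] [ 0.4573229  -0.26051626  0.28262823]
[ 0.227   0.1482 -0.0174] -0.16798627392462673
```

```bash
python3 steer.py '1 0.227 0.148 -0.017 -0.168;1 0.227 0.148 -0.017 -0.168;1 0.227 0.148 -0.017 -0.168;1 0.227 0.148 -0.017 -0.168;1 0.227 0.148 -0.017 -0.168;1 0.227 0.148 -0.017 -0.168;1 0.227 0.148 -0.017 -0.168;1 0.227 0.148 -0.017 -0.168'
python3 - <<'E'
from h import *
s,im=grab('wrist','w1');print(s['ee_pos'],s['tcp_rot'],s['contact_force']); np.save('s1.npy',np.r_[s['ee_pos'],s['tcp_rot']])
E
```

```text
time: 1.75
ee_pos: [0.6003, -0.033, 0.2989]
tcp_rot: [-2.005, -2.418, 0.002]
contact_force: [-0.5, -0.7, 0.3]
gripper_width: 1.001
gripper_force: 0.0
[ 0.60027996 -0.03304651  0.29893217] [-2.00476457e+00 -2.41813538e+00  1.78926400e-03] [-0.51766429 -0.65844938  0.27382048]
```

View pics/w1.png

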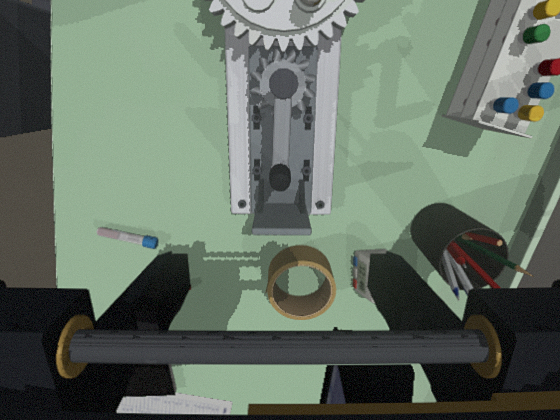

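The wrist view shows the knob at (280,178), the shaft cap at (284,82), the end plate spanning x 253–311 at y 205–232, and base screws at (242,204) and (320,204). Next I'll triangulate the knob and plate from the wrist and top views.

```bash
cat > k.py <<'E'
from h import *
def dark(im,box,t=45):
    x0,y0,x1,y1=box; m=(im[y0:y1,x0:x1].max(2)<t).astype(np.uint8)
    n,l,st,c=cv2.connectedComponentsWithStats(m)
    return [(int(st[i,4]),(st[i,:4]+[x0,y0,0,0]).tolist(),(c[i]+[x0,y0]).round(1).tolist()) for i in range(1,n) if st[i,4]>15]
E
python3 - <<'E'
from k import *
w=cv2.imread('pics/w1.png')[:,:,::-1];t=cv2.imread('pics/top0.png')[:,:,::-1]
print(dark(w,(255,150,305,195)));print(dark(t,(300,160,345,195),30))
a=cv2.resize(w[55:245,215:350],(568,800)[::1],interpolation=cv2.INTER_CUBIC)[:,:,::-1]
a=cv2.resize(w[150:245,215:350],(800,563),interpolation=cv2.INTER_CUBIC)[:,:,::-1]
cv2.imwrite('pics/c1.png',cv2.convertScaleAbs(a,alpha=1.5))
E
```

```text
[(69, [272, 164, 18, 15], [281.6, 169.5])]
[(57, [318, 171, 8, 11], [321.8, 176.6])]
```

View pics/c1.png

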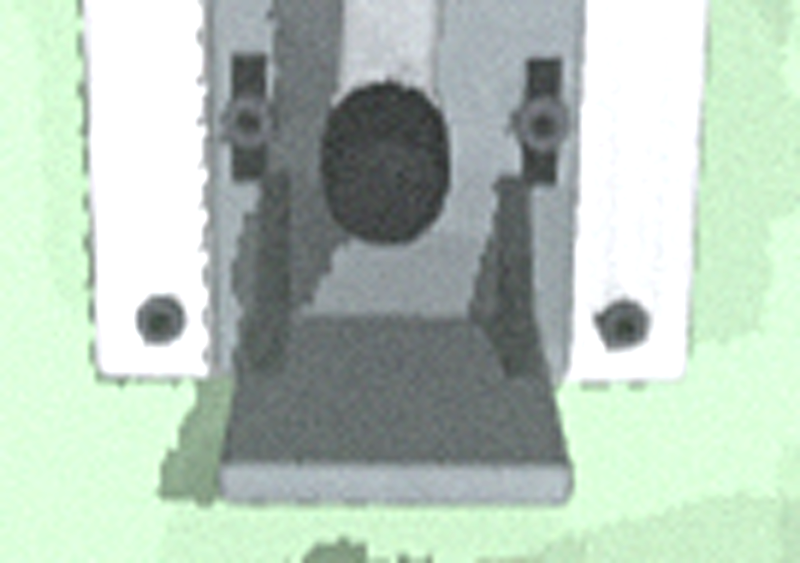

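In the crop, the knob's top disc is centred at (388,182), which is (280.5,180.7) in the full picture. The plate's outer top edge runs from (222,503) to (568,503), which is y=234.9 with x 252.5–310.8, and it is square to the tool.

Run:
```python
from k import *
v=np.load('s1.npy');s={'ee_pos':v[:3],'tcp_rot':v[3:]};c=cam('wrist',s);t=cam('top')
print('knob tri',tri(ray(c,280.5,180.7),ray(t,321.8,177)).round(4))
k=onz(c,280.5,180.7,.153);a=onz(c,252.5,234.9,.118);b=onz(c,310.8,234.9,.118);sh=onz(c,284,82,.118)
print('knob',k,'plate',a,b,np.linalg.norm(a-b),(a+b)/2)
M=R.from_rotvec(v[3:]).as_matrix();n=np.array([-(b-a)[1],(b-a)[0]]);n/=np.linalg.norm(n);print('normal deg',np.degrees(np.arctan2(*n[::-1])),'toolx',np.degrees(np.arctan2(M[1,0],M[0,0])))
for q in((242,204.),(320,204.5)):print(onz(c,*q,.018).round(4))
for n_,p in(('knob',k),('plate',(a+b)/2)): print(n_,(M.T@(p-v[:3])).round(4))
print(M.T@(np.array([.560,.1727,.1])-v[:3]), 'hub in tool')
```

```text
knob tri [ 0.5993 -0.025   0.1352]
knob [ 0.59949051 -0.02193688  0.153     ] plate [ 0.58424688 -0.09105056  0.118     ] [ 0.64154219 -0.08019724  0.118     ] 0.058314210420698294 [ 0.61289454 -0.0856239   0.118     ]
normal deg 100.72631569639353 toolx 100.6788876950798
[ 0.5638 -0.096   0.018 ]
[ 0.6622 -0.0781  0.018 ]
knob [0.0111 0.0015 0.1459]
plate [-0.0539  0.0029  0.1809]
[ 0.20971533 -0.00121872  0.19886202] hub in tool
```

```bash
python3 steer.py '0.6 0.011 0.0015 0.05 0;0.6 0.011 0.0015 0.1 0;0.6 0.011 0.0015 0.1 0;0.6 0.011 0.0015 0.1 0;0.6 0.011 0.0015 0.1 0' 10
python3 - <<'E'
from h import *
s,im=grab('wrist','w2');np.save('s2.npy',np.r_[s['ee_pos'],s['tcp_rot']])
cv2.imwrite('pics/c2.png',cv2.convertScaleAbs(cv2.resize(im[60:360,180:400],(587,800)[::1] if 0 else (440,600),interpolation=cv2.INTER_CUBIC)[:,:,::-1],alpha=1.4))
E
```

```text
time: 2.3
ee_pos: [0.6016, -0.0225, 0.2021]
tcp_rot: [2.005, 2.414, 0.003]
contact_force: [0.4, 0.1, -0.1]
gripper_width: 0.605
gripper_force: 0.0
```

View pics/c2.png

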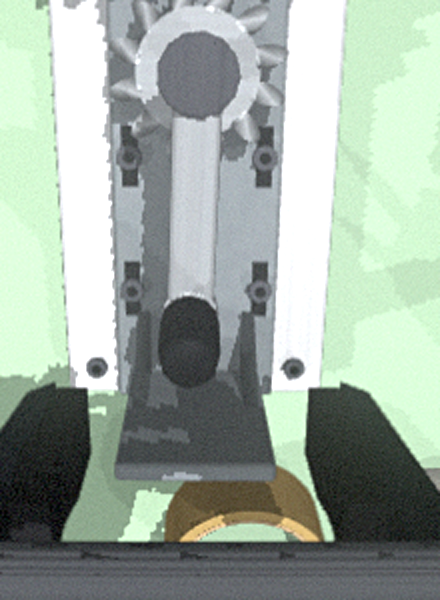

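The view shows the knob's top disc centred at crop (189,358), which is pixel (274.5,239). The plate's outer top edge is at crop y=478, x 115–274, which is pixel y=299, x 237.5–317.

Run:
```python
from k import *
f=lambda v:cam('wrist',{'ee_pos':v[:3],'tcp_rot':v[3:]})
v1,v2=np.load('s1.npy'),np.load('s2.npy');c1,c2=f(v1),f(v2)
M=R.from_rotvec(v2[3:]).as_matrix()
for n,p,q,z in(('knob',(280.5,180.7),(274.5,239),.153),('plate',(281.6,234.9),(277.2,299),.118)):
    t=tri(ray(c1,*p),ray(c2,*q));o=onz(c2,*q,z);print(n,t.round(4),o.round(4),'tool',(M.T@(o-v2[:3])).round(4))
print(v2[:3],onz(c2,274.5,90,.118),np.linalg.norm(onz(c2,237.5,299,.118)-onz(c2,317,299,.118)))
```

```text
knob [ 0.5995 -0.0229  0.1492] [ 0.5991 -0.0212  0.153 ] tool [ 0.0018 -0.0024  0.0491]
plate [ 0.6131 -0.0879  0.1128] [ 0.6123 -0.0844  0.118 ] tool [-0.0628 -0.0011  0.0842]
[ 0.60157917 -0.02248733  0.20212777] [0.58409714 0.05907468 0.118     ] 0.05873602880167966
```

```bash
python3 steer.py '0.5 0.002 -0.0024 0.03 0;0.5 0.002 -0.0024 0.064 0;0.5 0.002 -0.0024 0.064 0;0.5 0.002 -0.0024 0.064 0' 6; python3 steer.py '0.2 0 0 0 0;0.2 0 0 0 0;0.2 0 0 0 0;0.2 0 0 0 0;0.2 0 0 0 0;0.2 0 0 0 0;0.2 0 0 0 0'
python3 - <<'E'
from h import *
s=ctrl.get_state();M=R.from_rotvec(s['tcp_rot']).as_matrix();print((M.T@s['contact_force']).round(2),M.round(3))
E
```

```text
time: 2.75
ee_pos: [0.5983, -0.0202, 0.1372]
tcp_rot: [2.005, 2.417, 0.002]
contact_force: [0.8, 0.2, 0.8]
gripper_width: 0.499
gripper_force: 0.0
time: 3.45
ee_pos: [0.5983, -0.0201, 0.1365]
tcp_rot: [2.005, 2.417, 0.002]
contact_force: [0.0, -0.1, 6.4]
gripper_width: 0.219
gripper_force: 6.0
[-0.13  0.01 -6.37] [[-0.185  0.983  0.002]
 [ 0.983  0.185 -0.   ]
 [-0.001  0.002 -1.   ]]
```

```bash
python3 steer.py '0.2 0 -0.001 -0.001 0;0.2 0 -0.001 -0.001 0;0.2 0 -0.001 -0.001 0' | sed -n 2,4p; python3 steer.py '0.2 0 -0.001 0 0;0.2 0 -0.001 0 0;0.2 0 -0.001 0 0'| sed -n 2,4p
```

```text
ee_pos: [0.5965, -0.0204, 0.1365]
tcp_rot: [2.006, 2.418, 0.0]
contact_force: [0.9, -0.2, 2.1]
ee_pos: [0.5955, -0.0205, 0.1365]
tcp_rot: [2.005, 2.418, 0.0]
contact_force: [0.7, -0.5, 2.8]
```

```bash
python3 steer.py '0.2 0 -0.001 0 0;0.2 0 -0.001 0 0;0.2 0 -0.001 0 0'| sed -n '2p;4p'; python3 steer.py '0.2 0 -0.001 0 0;0.2 0 -0.001 0 0;0.2 0 -0.001 0 0'| sed -n '2p;4p'
```

```text
ee_pos: [0.5944, -0.0207, 0.1365]
contact_force: [1.2, -0.2, 2.4]
ee_pos: [0.5933, -0.0208, 0.1365]
contact_force: [0.7, -0.1, 2.4]
```

```bash
python3 steer.py '0.2 0 -0.001 0 0;0.2 0 -0.001 0 0;0.2 0 -0.001 0 0'| sed -n '2p;4p'
```

```text
ee_pos: [0.5923, -0.0209, 0.1364]
contact_force: [0.6, -0.1, 2.2]
```

```bash
python3 steer.py '0.2 0 -0.001 0 0;0.2 0 -0.001 0 0;0.2 0 -0.001 0 0'| sed -n '2p;4p'; python3 steer.py '0.2 0 -0.001 0 0;0.2 0 -0.001 0 0;0.2 0 -0.001 0 0'| sed -n '2p;4p'
```

```text
ee_pos: [0.5913, -0.0211, 0.1364]
contact_force: [1.1, -0.1, 1.9]
ee_pos: [0.5906, -0.0213, 0.1364]
contact_force: [2.6, 0.4, 1.7]
```

```bash
python3 steer.py '0.2 0 -0.001 0 0;0.2 0 -0.001 0 0;0.2 0 -0.001 0 0'| sed -n '2p;4p'
```

```text
ee_pos: [0.59, -0.0214, 0.1365]
contact_force: [4.9, 0.8, -0.8]
```

```bash
python3 steer.py '0.2 0 0.001 0 0;0.2 0 0.003 0 0;0.2 0 0.005 0 0;0.2 0 0.007 0 0;0.2 0 0.009 0 0;0.2 0 0.009 0 0'| sed -n '2p;4p'; python3 steer.py '0.2 0 0.001 0 0;0.2 0 0.001 0 0;0.2 0 0.001 0 0'| sed -n '2p;4p'; python3 steer.py '0.2 0 0.001 0 0;0.2 0 0.001 0 0;0.2 0 0.001 0 0'| sed -n '2p;4p'
```

```text
ee_pos: [0.5982, -0.0202, 0.1362]
contact_force: [-0.3, -2.7, 2.5]
ee_pos: [0.5992, -0.02, 0.1363]
contact_force: [-0.5, -2.4, 1.2]
ee_pos: [0.6002, -0.0197, 0.1363]
contact_force: [-1.3, -3.0, 0.5]
```

```bash
python3 steer.py '0.2 0 0.001 0 0;0.2 0 0.001 0 0;0.2 0 0.001 0 0'| sed -n '2p;4p'
```

```text
ee_pos: [0.6012, -0.0193, 0.1363]
contact_force: [-0.7, -2.6, -1.3]
```

```bash
python3 steer.py '0.2 -0.0004 0.001 0 0;0.2 -0.0004 0.001 0 0;0.2 -0.0004 0.001 0 0'| sed -n '2p;4p'; python3 steer.py '0.2 0 0.001 0 0;0.2 0 0.001 0 0;0.2 0 0.001 0 0'| sed -n '2p;4p'
```

```text
ee_pos: [0.6023, -0.0192, 0.1363]
contact_force: [-1.2, -1.4, -1.1]
ee_pos: [0.6033, -0.0191, 0.1363]
contact_force: [-1.3, -0.1, -2.1]
```

```bash
python3 steer.py '0.2 0 0.001 0 0;0.2 0 0.001 0 0;0.2 0 0.001 0 0'| sed -n '2p;4p'
```

```text
ee_pos: [0.6043, -0.019, 0.1364]
contact_force: [-0.3, -0.4, -1.4]
```

```bash
python3 steer.py '0.2 -0.0001 0.001 0 0;0.2 -0.0001 0.001 0 0;0.2 -0.0001 0.001 0 0'| sed -n '2p;4p'; python3 steer.py '0.2 -0.0001 0.001 0 0;0.2 -0.0001 0.001 0 0;0.2 -0.0001 0.001 0 0'| sed -n '2p;4p'
```

```text
ee_pos: [0.6053, -0.0189, 0.1364]
contact_force: [-1.1, 0.5, -2.0]
ee_pos: [0.6063, -0.0188, 0.1364]
contact_force: [-0.6, 0.6, -2.7]
```

```bash
python3 steer.py '0.2 -0.0001 0.001 0 0;0.2 -0.0001 0.001 0 0;0.2 -0.0001 0.001 0 0'| sed -n '2p;4p'
```

```text
ee_pos: [0.6073, -0.0187, 0.1364]
contact_force: [-0.7, 1.0, -3.2]
```

```bash
python3 steer.py '0.2 0 0.001 0 0;0.2 0 0.001 0 0;0.2 0 0.001 0 0'| sed -n '2p;4p'; python3 steer.py '0.2 0 0.001 0 0;0.2 0 0.001 0 0;0.2 0 0.001 0 0'| sed -n '2p;4p'
```

```text
ee_pos: [0.6083, -0.0186, 0.1364]
contact_force: [-1.5, 1.0, -2.3]
ee_pos: [0.6093, -0.0185, 0.1364]
contact_force: [0.2, 1.3, -3.4]
```

```bash
python3 steer.py '0.2 0 0.001 0 0;0.2 0 0.001 0 0;0.2 0 0.001 0 0'| sed -n '2p;4p'
```

```text
ee_pos: [0.6103, -0.0183, 0.1364]
contact_force: [-0.8, 1.6, -3.6]
```

```bash
python3 steer.py '0.2 0.0003 0.001 0 0;0.2 0.0003 0.001 0 0;0.2 0.0003 0.001 0 0'| sed -n '2p;4p'; python3 steer.py '0.2 0.0003 0.001 0 0;0.2 0.0003 0.001 0 0;0.2 0.0003 0.001 0 0'| sed -n '2p;4p'
```

```text
ee_pos: [0.6112, -0.0181, 0.1364]
contact_force: [-0.8, 0.6, -2.8]
ee_pos: [0.6118, -0.018, 0.1364]
contact_force: [-3.3, -2.2, -1.2]
```

```bash
python3 steer.py '0.2 0.0003 0.001 0 0;0.2 0.0003 0.001 0 0;0.2 0.0003 0.001 0 0'| sed -n '2p;4p'
```

```text
ee_pos: [0.6123, -0.0178, 0.1363]
contact_force: [-6.2, -2.0, 0.1]
```

```bash
python3 steer.py '0.2 -0.0003 -0.003 0 0;0.2 -0.0006 -0.006 0 0;0.2 -0.0006 -0.009 0 0;0.2 -0.0006 -0.0111 0 0;0.2 -0.0006 -0.0111 0 0'; python3 steer.py '0.5 0 0 0 0;0.5 0 0 0 0;0.5 0 0 0 0;0.5 0 0 -0.03 0;0.5 0 0 -0.06 0;0.5 0 0 -0.065 0;0.5 0 0 -0.065 0'
python3 - <<'E'
from h import *
s=ctrl.get_state();M=R.from_rotvec(s['tcp_rot']).as_matrix();print((M.T@(np.array([.6125,-.0855,.105])-s['ee_pos'])).round(4),np.degrees(np.arctan2(M[1,0],M[0,0])))
E
```

```text
time: 11.45
ee_pos: [0.6024, -0.0197, 0.1367]
tcp_rot: [2.005, 2.417, 0.001]
contact_force: [0.5, -2.3, -2.6]
gripper_width: 0.219
gripper_force: 5.9
time: 12.15
ee_pos: [0.6029, -0.0193, 0.2025]
tcp_rot: [2.004, 2.417, 0.002]
contact_force: [-0.5, 0.5, -0.9]
gripper_width: 0.496
gripper_force: 0.0
[-0.0668 -0.0031  0.0975] 100.66832643940522
```

```bash
python3 steer.py '0 -0.04 -0.003 0 0;0 -0.085 -0.003 0 0;0 -0.085 -0.003 0 0;0 -0.085 -0.003 0.045 0;0 -0.085 -0.003 0.091 0;0 -0.085 -0.003 0.091 0;0 -0.085 -0.003 0.091 0;0 -0.085 -0.003 0.091 0'; python3 steer.py '0 0.004 0 0 0;0 0.004 0 0 0;0 0.004 0 0 0'|sed -n '2p;4p'
```

```text
time: 12.95
ee_pos: [0.6164, -0.1033, 0.1125]
tcp_rot: [2.004, 2.417, 0.003]
contact_force: [-0.0, -0.2, -0.9]
gripper_width: 0.003
gripper_force: 0.0
ee_pos: [0.6148, -0.0995, 0.1116]
contact_force: [-0.2, 0.7, -0.7]
```

```bash
python3 steer.py '0 0.0015 0 0 0;0 0.0015 0 0 0'|sed -n '2p;4p'; python3 steer.py '0 0.0015 0 0 0;0 0.0015 0 0 0'|sed -n '2p;4p'
```

```text
ee_pos: [0.614, -0.098, 0.1106]
contact_force: [0.2, 0.5, 0.0]
ee_pos: [0.6137, -0.0968, 0.1104]
contact_force: [1.0, -0.4, -0.6]
```

```bash
python3 steer.py '0 0.001 0 0 0;0 0.001 0 0 0'|sed -n '2p;4p'
```

```text
ee_pos: [0.6137, -0.0967, 0.1105]
contact_force: [1.0, -2.9, -0.3]
```

```bash
python3 steer.py '0 0.001 0 0 0;0 0.001 0 0 0;0 0.001 0 0 0'|sed -n '2p;4p'; python3 steer.py '0 0.001 0 0 0;0 0.001 0 0 0;0 0.001 0 0 0'|sed -n '2p;4p'; python3 steer.py '0 0.001 0 0 0;0 0.001 0 0 0;0 0.001 0 0 0'|sed -n '2p;4p'
```

```text
ee_pos: [0.6136, -0.0966, 0.1105]
contact_force: [1.8, -5.9, -1.3]
ee_pos: [0.6135, -0.0962, 0.1105]
contact_force: [1.4, -6.1, -1.0]
ee_pos: [0.6134, -0.0953, 0.1105]
contact_force: [2.5, -5.1, -0.9]
```

```bash
python3 steer.py '0 0.001 0 0 0;0 0.002 0 0 0;0 0.003 0 0 0;0 0.0033 0 0 0;0 0.0033 0 0 0'|sed -n '2p;4p'
```

```text
ee_pos: [0.6128, -0.0921, 0.1105]
contact_force: [2.5, -7.0, -1.2]
```

```bash
python3 steer.py '0 0.0004 0 0 0;0 0.0004 0 0 0;0 0.0004 0 0 0'|sed -n '2p;4p'; python3 steer.py '0 -0.005 0 0 0;0 -0.01 0 0 0;0 -0.012 0 -0.04 0;0 -0.012 0 -0.08 0;0.5 -0.012 0 -0.09 0;0.5 -0.012 0 -0.09 0'|sed -n '2p;4p'
python3 - <<'E'
from h import *
s,im=grab('wrist','w3');np.save('s3.npy',np.r_[s['ee_pos'],s['tcp_rot']])
M=R.from_rotvec(s['tcp_rot']).as_matrix();print((M.T@(np.array([.6014,-.0147,.137])-s['ee_pos'])).round(4))
cv2.imwrite('pics/c3.png',cv2.convertScaleAbs(cv2.resize(im[0:300,180:400],(440,600),interpolation=cv2.INTER_CUBIC)[:,:,::-1],alpha=1.4))
E
```

```text
ee_pos: [0.6127, -0.0917, 0.1105]
contact_force: [2.0, -6.3, -1.6]
ee_pos: [0.6156, -0.1007, 0.2022]
contact_force: [0.4, 0.3, -0.1]
[0.0871 0.0018 0.0652]
```

View pics/c3.png

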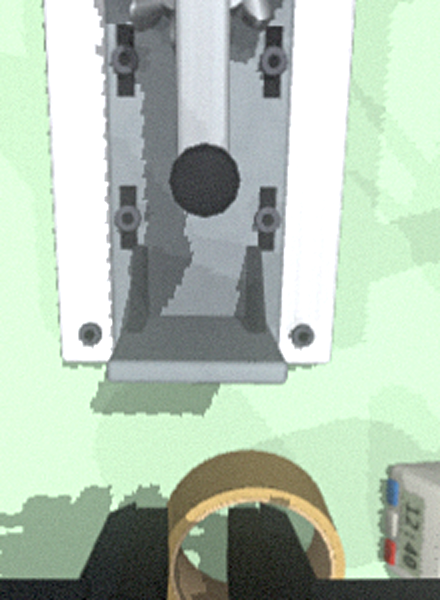

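The bracket has moved in and the crank is still near mid-swing. The knob's top disc is at crop (205,180), which is pixel (282.5,90).

```bash
python3 - <<'E'
from h import *
v=np.load('s3.npy');c=cam('wrist',{'ee_pos':v[:3],'tcp_rot':v[3:]});k=onz(c,282.5,90,.153);M=R.from_rotvec(v[3:]).as_matrix();print(k,(M.T@(k-v[:3])).round(4))
E
python3 steer.py '0.5 0.05 0.001 0 0;0.5 0.086 0.001 0 0;0.5 0.086 0.001 0 0'|sed -n '2p;4p'
```

```text
[ 0.60219005 -0.01835482  0.153     ] [0.0834 0.0019 0.0492]
ee_pos: [0.5973, -0.009, 0.1987]
contact_force: [0.5, -0.2, 0.2]
```

```bash
python3 steer.py '0.5 0 0 0 0;0.5 0 0 0 0'|sed -n '2p;4p';python3 - <<'E'
from h import *
s=ctrl.get_state()
M=R.from_rotvec(s['tcp_rot']).as_matrix();print((M.T@(np.array([.6018,-.016,.137])-s['ee_pos'])).round(4))
E
```

```text
ee_pos: [0.5991, -0.0179, 0.1991]
contact_force: [0.3, -1.0, 0.4]
[0.0013 0.0032 0.0621]
```

Then grip it with the same light force.

```bash
python3 steer.py '0.5 0.001 0.003 0.03 0;0.5 0.001 0.003 0.06 0;0.5 0.001 0.003 0.061 0;0.5 0.001 0.003 0.061 0;0.5 0.001 0.003 0.061 0' 6 |sed -n '2p;4p'; python3 steer.py '0.2 0 0 0 0;0.2 0 0 0 0;0.2 0 0 0 0;0.2 0 0 0 0;0.2 0 0 0 0;0.2 0 0 0 0;0.2 0 0 0 0'; python3 steer.py '0.2 0 -0.001 0 0;0.2 0 -0.001 0 0;0.2 0 -0.001 0 0'|sed -n '2p;4p'
```

```text
ee_pos: [0.6033, -0.0153, 0.1407]
contact_force: [1.1, -0.3, -0.1]
time: 17.9
ee_pos: [0.6027, -0.0148, 0.1399]
tcp_rot: [2.005, 2.418, 0.001]
contact_force: [0.6, -0.5, 5.3]
gripper_width: 0.216
gripper_force: 6.1
ee_pos: [0.6018, -0.015, 0.1399]
contact_force: [0.7, -0.2, 5.8]
```

```bash
python3 steer.py '0.2 0 -0.001 0 0;0.2 0 -0.001 0 0;0.2 0 -0.001 0 0'|sed -n '2p;4p'; python3 steer.py '0.2 0 -0.001 0 0;0.2 0 -0.001 0 0;0.2 0 -0.001 0 0'|sed -n '2p;4p'
```

```text
ee_pos: [0.6009, -0.0152, 0.1399]
contact_force: [0.9, -1.3, 4.4]
ee_pos: [0.5999, -0.0154, 0.1398]
contact_force: [0.7, -0.9, 4.8]
```

```bash
python3 steer.py '0.2 0 -0.001 0 0;0.2 0 -0.001 0 0;0.2 0 -0.001 0 0'|sed -n '2p;4p'
```

```text
ee_pos: [0.5988, -0.0155, 0.1397]
contact_force: [1.0, -0.1, 4.7]
```

```bash
python3 steer.py '0.2 0 -0.001 0 0;0.2 0 -0.001 0 0;0.2 0 -0.001 0 0'|sed -n '2p;4p'; python3 steer.py '0.2 0 -0.0005 0 0;0.2 0 -0.0005 0 0;0.2 0 -0.0005 0 0'|sed -n '2p;4p'
```

```text
ee_pos: [0.5977, -0.0157, 0.1397]
contact_force: [2.1, -0.9, 6.0]
ee_pos: [0.5973, -0.0158, 0.1397]
contact_force: [1.1, -1.2, 5.6]
```

```bash
python3 steer.py '0.2 0 -0.0007 0 0;0.2 0 -0.0007 0 0;0.2 0 -0.0007 0 0'|sed -n '2p;4p'
```

```text
ee_pos: [0.5969, -0.0159, 0.1397]
contact_force: [3.2, -1.4, 3.0]
```

```bash
python3 steer.py '0.2 0 -0.0008 0 0;0.2 0 -0.0008 0 0;0.2 0 -0.0008 0 0'|sed -n '2p;4p'; python3 steer.py '0.2 0 0.002 0 0;0.2 0 0.004 0 0;0.2 0 0.006 0 0;0.2 0 0.006 0 0;0.2 0 0.006 0 0'|sed -n '2p;4p';python3 steer.py '0.2 0 0.001 0 0;0.2 0 0.001 0 0;0.2 0 0.001 0 0'|sed -n '2p;4p'
```

```text
ee_pos: [0.5964, -0.016, 0.1397]
contact_force: [5.0, -1.4, 2.8]
ee_pos: [0.6004, -0.0154, 0.1393]
contact_force: [0.1, -1.7, 7.2]
ee_pos: [0.6012, -0.0152, 0.1393]
contact_force: [-1.0, -1.7, 7.5]
```

```bash
python3 steer.py '0.2 0 0.001 0 0;0.2 0 0.001 0 0;0.2 0 0.001 0 0'|sed -n '2p;4p'
```

```text
ee_pos: [0.6021, -0.0149, 0.1392]
contact_force: [0.0, -1.6, 7.6]
```

```bash
python3 steer.py '0.2 0.0002 0.001 -0.001 0;0.2 0.0002 0.001 -0.001 0;0.2 0.0002 0.001 -0.001 0'|sed -n '2p;4p';python3 steer.py '0.2 0 0.0007 0 0;0.2 0 0.0007 0 0;0.2 0 0.0007 0 0'|sed -n '2p;4p'
```

```text
ee_pos: [0.6029, -0.0147, 0.1395]
contact_force: [-1.3, -1.8, -1.8]
ee_pos: [0.6037, -0.0145, 0.1395]
contact_force: [-3.1, -2.9, -3.6]
```

```bash
python3 steer.py '0.2 0 0.0007 0 0;0.2 0 0.0007 0 0;0.2 0 0.0007 0 0'|sed -n '2p;4p'
```

```text
ee_pos: [0.6041, -0.0145, 0.1396]
contact_force: [-5.3, -2.8, -2.8]
```

```bash
python3 steer.py '0.2 0 -0.002 0 0;0.2 0 -0.0045 0 0;0.2 0 -0.0045 0 0;0.2 0 -0.0045 0 0'|sed -n '1,4p'; python3 steer.py '0.5 0 0 0 0;0.5 0 0 0 0;0.5 0 0 0 0;0.5 0 0 -0.03 0;0.5 0 0 -0.06 0;0.5 0 0 -0.065 0;0.5 0 0 -0.065 0;0.5 0 0 -0.065 0'
python3 - <<'E'
from h import *
s=ctrl.get_state();M=R.from_rotvec(s['tcp_rot']).as_matrix();print((M.T@(np.array([.6135,-.0967,.1105])-s['ee_pos'])).round(4),np.degrees(np.arctan2(M[1,0],M[0,0])))
E
```

```text
time: 22.7
ee_pos: [0.6012, -0.0147, 0.1402]
tcp_rot: [-2.005, -2.418, -0.0]
contact_force: [0.7, -1.7, -8.1]
time: 23.5
ee_pos: [0.6008, -0.0147, 0.2047]
tcp_rot: [-2.005, -2.418, 0.001]
contact_force: [-0.5, 0.1, -0.2]
gripper_width: 0.501
gripper_force: 0.0
[-0.0829 -0.0026  0.0942] 100.66612184241502
```

```bash
python3 steer.py '0 -0.04 -0.0026 0 0;0 -0.085 -0.0026 0 0;0 -0.085 -0.0026 0 0;0 -0.085 -0.0026 0.045 0;0 -0.085 -0.0026 0.094 0;0 -0.085 -0.0026 0.094 0;0 -0.085 -0.0026 0.094 0;0 -0.085 -0.0026 0.094 0'|sed -n '2,4p'; python3 steer.py '0 0.004 0 0 0;0 0.004 0 0 0;0 0.004 0 0 0;0 0.004 0 0 0'|sed -n '2p;4p'; python3 steer.py '0 0.0015 0 0 0;0 0.0015 0 0 0;0 0.0015 0 0 0'|sed -n '2p;4p'
```

```text
ee_pos: [0.6159, -0.0984, 0.1136]
tcp_rot: [2.004, 2.416, 0.003]
contact_force: [0.5, -0.7, 0.8]
ee_pos: [0.6139, -0.0949, 0.1121]
contact_force: [0.5, 0.6, -0.4]
ee_pos: [0.6133, -0.0933, 0.1114]
contact_force: [0.0, -0.1, -0.6]
```

```bash
python3 steer.py '0 0.002 0 0 0;0 0.002 0 0 0;0 0.002 0 0 0'|sed -n '2p;4p'; python3 steer.py '0 0.001 0 0 0;0 0.001 0 0 0;0 0.001 0 0 0'|sed -n '2p;4p'; python3 -c "
from plant import ctrl, vision;print(ctrl.get_state()['ee_pos'])"
```

```text
ee_pos: [0.613, -0.0917, 0.1114]
contact_force: [-0.6, -2.1, -0.9]
ee_pos: [0.6129, -0.0916, 0.1114]
contact_force: [1.9, -4.9, -1.2]
[ 0.61292854 -0.09162147  0.11139659]
```

```bash
python3 steer.py '0 0.0006 0 0 0;0 0.0006 0 0 0;0 0.0006 0 0 0'|sed -n '4p'; python3 -c "
from plant import ctrl, vision;print(ctrl.get_state()['ee_pos'])"
```

```text
contact_force: [2.0, -5.8, -1.4]
[ 0.6129253  -0.09155615  0.11140247]
```

```bash
python3 steer.py '0 0.0003 0 0 0;0 0.0003 0 0 0;0 0.0003 0 0 0'|sed -n '4p'; python3 -c "
from plant import ctrl, vision;print(ctrl.get_state()['ee_pos'])"
```

```text
contact_force: [2.3, -5.7, -1.6]
[ 0.6128975  -0.09145819  0.11140309]
```

```bash
python3 steer.py '0 0.0003 0 0 0;0 0.0003 0 0 0;0 0.0003 0 0 0'|sed -n '4p'; python3 -c "
from plant import ctrl, vision;print(ctrl.get_state()['ee_pos'])"
```

```text
contact_force: [2.2, -7.3, -1.8]
[ 0.61287339 -0.09127037  0.11143638]
```

```bash
python3 steer.py '0 -0.006 0 0 0;0 -0.012 0 0 0;0 -0.012 0 -0.04 0;0 -0.012 0 -0.08 0;0.5 -0.012 0 -0.091 0;0.5 -0.012 0 -0.091 0;0.5 -0.012 0 -0.091 0;0.5 -0.012 0 -0.091 0'|sed -n '1,2p;4p'
python3 - <<'E'
from h import *
s=ctrl.get_state()
M=R.from_rotvec(s['tcp_rot']).as_matrix();print((M.T@(np.array([.6008,-.0144,.1395])-s['ee_pos'])).round(4))
E
```

```text
time: 27.3
ee_pos: [0.6137, -0.1009, 0.2006]
contact_force: [0.2, -0.2, 1.0]
[0.0873 0.0036 0.0612]
```

```bash
python3 steer.py '0.5 0.045 0.0036 0 0;0.5 0.087 0.0036 0 0;0.5 0.087 0.0036 0 0;0.5 0.087 0.0036 0 0;0.5 0.087 0.0036 0.03 0;0.5 0.087 0.0036 0.061 0;0.5 0.087 0.0036 0.061 0;0.5 0.087 0.0036 0.061 0' 6|sed -n '1,2p;4p';python3 steer.py '0.2 0 0 0 0;0.2 0 0 0 0;0.2 0 0 0 0;0.2 0 0 0 0;0.2 0 0 0 0;0.2 0 0 0 0;0.2 0 0 0 0'; python3 steer.py '0.2 0 -0.001 -0.001 0;0.2 0 -0.001 -0.001 0;0.2 0 -0.001 -0.001 0'|sed -n '2p;4p'
```

```text
time: 28.1
ee_pos: [0.602, -0.0161, 0.1411]
contact_force: [0.9, 0.1, -0.4]
time: 28.8
ee_pos: [0.6027, -0.015, 0.1423]
tcp_rot: [2.005, 2.417, 0.001]
contact_force: [-2.0, -1.2, 5.5]
gripper_width: 0.214
gripper_force: 6.1
ee_pos: [0.6014, -0.0153, 0.1424]
contact_force: [-0.1, -1.9, 0.4]
```

```bash
python3 steer.py '0.2 0 -0.001 0 0;0.2 0 -0.001 0 0;0.2 0 -0.001 0 0'|sed -n '2p;4p'; python3 steer.py '0.2 0 -0.001 0 0;0.2 0 -0.001 0 0;0.2 0 -0.001 0 0'|sed -n '2p;4p'; python3 steer.py '0.2 0 -0.001 0 0;0.2 0 -0.001 0 0;0.2 0 -0.001 0 0'|sed -n '2p;4p'
```

```text
ee_pos: [0.6004, -0.0154, 0.1424]
contact_force: [1.2, -0.8, 0.3]
ee_pos: [0.5993, -0.0154, 0.1425]
contact_force: [0.5, -0.8, 0.1]
ee_pos: [0.5983, -0.0155, 0.1425]
contact_force: [0.7, -0.1, 1.0]
```

```bash
python3 steer.py '0.2 0 -0.0007 0 0;0.2 0 -0.0007 0 0;0.2 0 -0.0007 0 0'|sed -n '2p;4p'
```

```text
ee_pos: [0.5978, -0.0156, 0.1425]
contact_force: [1.5, -0.3, -0.5]
```

```bash
python3 steer.py '0.2 0 -0.0008 0 0;0.2 0 -0.0008 0 0;0.2 0 -0.0008 0 0'|sed -n '2p;4p'
```

```text
ee_pos: [0.5973, -0.0158, 0.1425]
contact_force: [4.8, -0.9, -2.2]
```

```bash
python3 steer.py '0.2 0 -0.0006 0 0;0.2 0 -0.0006 0 0;0.2 0 -0.0006 0 0'|sed -n '2p;4p'
```

```text
ee_pos: [0.597, -0.0159, 0.1426]
contact_force: [5.9, -0.9, -3.4]
```

```bash
python3 steer.py '0.2 0 0.002 0 0;0.2 0 0.004 0 0;0.2 0 0.0055 0 0;0.2 0 0.0055 0 0;0.2 0 0.0055 0 0'|sed -n '2p;4p';python3 steer.py '0.2 0 0.001 0 0;0.2 0 0.001 0 0;0.2 0 0.001 0 0'|sed -n '2p;4p'
```

```text
ee_pos: [0.6013, -0.0151, 0.1424]
contact_force: [-1.0, -1.4, 3.3]
ee_pos: [0.6025, -0.0148, 0.1424]
contact_force: [-1.4, -2.2, 2.6]
```

```bash
python3 steer.py '0.2 0 0.0007 0 0;0.2 0 0.0007 0 0;0.2 0 0.0007 0 0'|sed -n '2p;4p'
```

```text
ee_pos: [0.603, -0.0148, 0.1423]
contact_force: [-3.5, -1.9, 4.0]
```

```bash
python3 steer.py '0.2 0 0.0007 0 0;0.2 0 0.0007 0 0;0.2 0 0.0007 0 0'|sed -n '2p;4p'
```

```text
ee_pos: [0.6035, -0.0148, 0.1423]
contact_force: [-4.6, -2.3, 4.9]
```

Free swing is now about 4.7–4.9 mm, down from about 20.6 mm at the start. I'll ease off the tooth, release and back away.

```bash
python3 steer.py '0.2 0 -0.002 0 0;0.2 0 -0.004 0 0;0.2 0 -0.004 0 0;0.2 0 -0.004 0 0'|sed -n '2p;4p'; python3 steer.py '0.5 0 0 0 0;0.5 0 0 0 0;0.5 0 0 0 0;0.5 0 0 -0.03 0;0.5 0 0 -0.07 0;0.5 0 0 -0.11 0;0.5 0 0 -0.12 0;0.5 0 0 -0.12 0'
python3 - <<'E'
from h import *
s,im=grab('wrist','w4')
cv2.imwrite('pics/c4.png',cv2.convertScaleAbs(im[:,:,::-1],alpha=1.4))
E
```

```text
ee_pos: [0.6006, -0.0153, 0.1425]
contact_force: [0.6, -1.9, -1.2]
time: 33.5
ee_pos: [0.6011, -0.015, 0.2642]
tcp_rot: [2.004, 2.416, 0.003]
contact_force: [0.5, -0.3, -0.2]
gripper_width: 0.498
gripper_force: 0.0
```

View pics/c4.png

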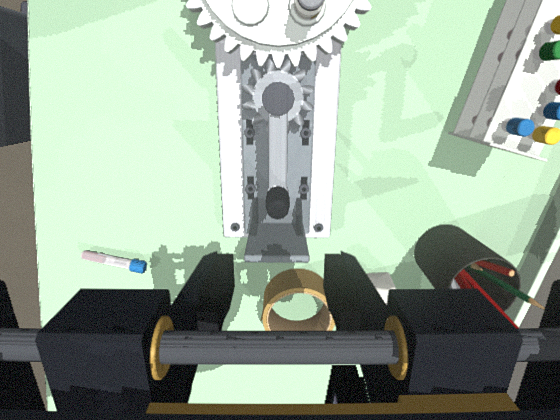

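The view shows the pinion at (280,95) meshed with the wheel, the crank centred with its knob at (278,203), the gripper clear and nothing else disturbed.

```bash
python3 -c "
from plant import ctrl, vision;print(ctrl.finish_job())"
```

```text
the job is handed in; nothing more can be done
None
```

I measured the free swing at about 20.6 mm, slid the bracket in about 5.3 mm in two pushes, rocked the crank both ways again to confirm about 4.8 mm left, then let go and handed the job in at about 33.5 s of the 69 s allowed.

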